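# Load the sample lift of a spectrometer

### The arm

A 7-joint arm with a two-finger parallel gripper is mounted at the origin on the work surface. World frame = base frame: x ahead of the robot, y to its left, z up, the work surface at z = 0. Lengths are in mm, angles in rad, forces in N, time in s.
With the tool pointing down it reaches from about 400 to 875 mm from the base axis. Payload 19.3 kg.
Tool frame: the origin (TCP) lies between the finger pads; the fingertips stand 25 mm ahead of it and the grasp point (between the pads) lies 6 mm ahead of it (manip.tip_extent is the distance from the TCP to the fingertips, in mm); z points along the fingers, y is the line along which they close (so a half turn about z gives the same grasp; the last joint's range is limited). The gripper opens to 85 mm and grips with 20 to 120 N. Pads are 22 mm wide; open, the fingers measure 114 mm over their backs; the gripper's body (76 mm by 85 mm) begins 54 mm behind the grasp point. The pads swing forward as they close: fully open they stand 13 mm farther back than shut.
Start: joints at [1.104, 0.521, -0.036, 1.599, 0.021, 1.021, -0.113], TCP at [241.515, -576.442, 256.291] pointing down, gripper open.
Joint ranges: [-2.91, 2.91], [-0.3, 2.13], [-1.5, 1.42], [0.17, 2.43], [-1.26, 4.41], [0.16, 1.93], [-2.52, 2.52]. Speed limits (rad/s): [1.89, 1.89, 2.39, 2.39, 3.01, 3.01, 3.01].

### API

Orientations are given as a 3x3 rotation matrix whose columns are the frame's x, y, z axes.
In Python, from bench import manip, kin, get_image, get_calibration, look_for, regions_of, mark_of gives the robot as it stands. Calls block until the motion is done:
- manip.movep(position, orientation): joint-space move of the TCP to a pose.
- manip.servo_line(position, rot=None, velocity=150, force_limit=None): straight line of the TCP; rot=None keeps the orientation; velocity is the mean speed in mm/s. With force_limit (N) it stops when the force on the tool has changed by that much, and returns True; else False.
- manip.movej(angles): joint-space move.
- manip.command_gripper(opening, grasp_force=None): finger opening in mm; grasp_force is the grip in N (None keeps the last); returns when the fingers have stopped.
- manip.sleep(seconds).
- kin.solve_ik(position, orientation): joint angles nearest the present ones, or None.
- get_image(name): name is "scene" or "top" or "wrist"; returns the picture (400x640x3 uint8, red, green, blue); there is no depth.
- get_calibration(name): a dict with "fx", "fy", "cx", "cy" (pixels), "D" ([k1, k2, p1, p2, k3] as OpenCV has them; the pictures are not rectified), "extrinsics" (4x4, takes a point from camera to world coordinates); the wrist camera has in their place "mount" (4x4, takes a point from camera to tool coordinates, whose origin is the TCP and whose axes are the flange's). Camera axes: x right, y down, z forward; pixel columns grow to the right and rows downward; lengths in mm; the calibration is good to about 2 mm. A picture is of the moment at which its call begins: read the wrist's pose just before it. get_calibration takes no time and is no camera call.
A pose or a line that the arm cannot do raises manip.IKError and nothing moves.
- manip.close_job(): hands the job in; it is judged then, once.
Trained networks look in the newest picture that a camera, given by its name, has taken for a name from the list of things; names that differ only in an ending like _2 or _b are one class to them, and where a whole thing is asked for, a point or a joint stands for the part that bears it (a point fixed in the world has none). Each returns a list of dicts, best first, with "score" (0 to 1); they miss things now and then, are a little off and sometimes report something else, mostly with a low value. They report only what shows in the picture. A call takes as long as a camera call. They do not tell look-alikes from the thing itself.
- look_for(thing, camera): "uv" ([column, row] in pixels, amid what is visible of it).
- regions_of(thing, camera): "mask" (400x640 bool, what is visible of it) and "uv" ([column, row] in pixels, amid what is visible of it).
- mark_of(thing, camera): "uv" ([column, row] in pixels: a listed point, or the origin of a listed thing).
Readings, each from a call of its own:
- manip.current_t(): time.
- manip.current_joint_pos(): joint angles.
- manip.current_qvel(): joint speeds.
- manip.current_tau(): joint torques, N m.
- manip.current_eef_pos(): TCP position.
- manip.current_eef_rot(): TCP orientation.
- manip.current_force(): force on the tool from outside, world axes, zero at the start.
- manip.current_moment(): the same for the moment, N m.
- manip.current_gripper_width(): finger opening in mm.
- manip.current_finger_force(): force on a finger pad.
Only numpy, scipy, OpenCV 4.12 (cv2) and the standard library are available. Lean on these libraries where they do the work, as an engineer would, in place of code of your own. Each camera call takes 0.05 s, during which the arm holds its last target. There are 200 camera calls.

### The job

Load the sample lift beside the bench spectrometer: take the cap off its post, then stack over the post the square support plate, the plain rings that are there (one to three) with the largest at the bottom and the smallest on top, the eared clamp ring, and last the cap, each lying flat and fully down on the one below. Only when the cap is back on, swing the lever down to its stop, keeping the release button in its grip pressed as you swing, so that the stack is lowered; then let go. Leave the other things on the bench where they are.

Things in the scene. Friction and masses are not known exactly. Their poses are not given: they have to be found in the camera images.
- lift: the sample lift, fixed to the bench, white housing 150 x 150 mm, 50 mm tall. Origin: centre of its underside, on the bench. Its yaw turns the whole lift with platform and lever: its own +y side carries the lever, and the lever's grip points to its own -x
- post_foot (a point): centre of the lift's round platform (86 mm across), on its upper face, at the foot of the steel post that stands on it: post 16 mm thick and 58 mm tall, upper 12 mm tapered to 10 mm. 70 mm above the bench at first; sinks 15 mm with the lever
- lever (a joint): angle of the ratchet lever beside the post, rad: 0 raised (grip 0.45 rad above level), 0.75 swung fully down against its stop (0.30 rad below level). Between, pawl and teeth block it unless the button in the grip is pressed; after that it needs about 7 N at the button (more than the button's 5 N, so pushing down on the button both presses it and swings the lever). It stays where it is left
- lever_hinge (a point): hinge axis of the lever, 85 mm above the bench, 60 mm to the lift's +x and 120 mm to its +y; the axis lies along the lift's y. The lever is a bar in the lift's x-z plane through this point, grey grip 28 mm wide and 24 mm thick at its end, 90 to 155 mm from the hinge
- button (a joint): travel of the release button, m: 0 out, 0.006 fully pressed; the lever is free above about 0.004. Sprung, 2 N at first and 5 N fully pressed
- button_top (a point): centre of the top of the release button, white, round, 21 mm across, standing 12 mm out of the grip's upper face (6 mm when pressed); 143 mm along the lever from the hinge and 24 mm above the lever's centre line when out, square to the lever
- support: square support plate, steel, 56 x 56 x 10 mm, with a 20 mm hole in the middle. Origin: centre of its underside; x and y along its sides
- ring_large: plain aluminium ring, 62 mm across, 10 mm thick, 20 mm hole. Origin: centre of its underside. May be absent
- ring_medium: plain aluminium ring, 52 mm across, 10 mm thick, 20 mm hole. Origin: centre of its underside. May be absent
- ring_small: plain aluminium ring, 42 mm across, 10 mm thick, 20 mm hole. Origin: centre of its underside. May be absent
- clamp_ring: steel clamp ring, 36 mm across with two ears 14 mm wide along its own x (70 mm over the ears), 10 mm thick, 20 mm hole. Origin: centre of its underside
- cap: white plastic round cap, 30 mm across, 42 mm tall, open below with a 20 mm bore 34 mm deep. Origin: centre of its lower rim. At the start it hangs on the bare post, its rim 24 mm above the platform
- mat: grey cloth-covered spot, 70 x 70 mm, level with the bench, kept clear: a place to stand the cap meanwhile. Origin: its centre
- puck: solid steel disc without a hole, 42 mm across, 24 mm tall, not part of the job: leave it. Origin: centre of its underside
- jar: amber jar, 52 mm across, 70 mm tall: leave it
- bottle: white bottle, 66 mm across, 150 mm tall: leave it
- beaker: glass beaker, 70 mm across, 85 mm tall: leave it
- screwdriver: screwdriver lying on the bench, 170 mm long: leave it
- mouse: computer mouse, 100 x 58 x 30 mm: leave it
Not all that is in view belongs to the job. What is shaped like the ring_medium but brown or pink is not meant.

How it is judged (in metres and radians):
On the way, in this order (a step that is already met when the one before it is completed fails the run):
1. the square support plate lies on the platform, over the post (horizontal distance between support and post_foot below 0.004 m and angle between support's own z axis and vertical below 0.06 rad and z of support in the frame of post_foot between -0.004 and 0.003 m), for 0.2 s.
2. the large ring lies on the support plate (horizontal distance between ring_large and post_foot below 0.004 m and angle between ring_large's own z axis and vertical below 0.06 rad and z of ring_large in the frame of support between 0.007 and 0.013 m), for 0.2 s.
3. the medium ring lies on what is below it (horizontal distance between ring_medium and post_foot below 0.004 m and angle between ring_medium's own z axis and vertical below 0.06 rad and z of ring_medium in the frame of support between 0.007 and 0.023 m), for 0.2 s.
4. the small ring lies on what is below it (horizontal distance between ring_small and post_foot below 0.004 m and angle between ring_small's own z axis and vertical below 0.06 rad and z of ring_small in the frame of support between 0.007 and 0.033 m), for 0.2 s.
5. the eared clamp ring lies on the rings (horizontal distance between clamp_ring and post_foot below 0.004 m and angle between clamp_ring's own z axis and vertical below 0.06 rad and z of clamp_ring in the frame of support between 0.017 and 0.043 m), for 0.2 s.
6. the cap is on the post, down on the clamp ring (horizontal distance between cap and post_foot below 0.004 m and angle between cap's own z axis and vertical below 0.06 rad and z of cap in the frame of clamp_ring between 0.007 and 0.013 m), for 0.2 s.
7. the lever swings down with its release button held in (value of joint lever above 0.3 rad and value of joint button above 0.003 m), for 0.05 s.
At the end, for the whole second after the job is handed in: support plate, rings (larger below smaller), clamp ring and cap are stacked on the post in that order, each within 4 mm of the post's axis, flat within 0.06 rad and resting on the one below (3 mm), at rest, and the lever is down (above 0.69 rad) (all of step 1 and all of step 2 and all of step 3 and all of step 4 and all of step 5 and all of step 6 and z of each of ring_medium, ring_small, clamp_ring in the frame of ring_large above 0.007 m and z of each of ring_small, clamp_ring in the frame of ring_medium above 0.007 m and z of clamp_ring in the frame of ring_small above 0.007 m and value of joint lever above 0.69 rad and linear speed of each of cap, clamp_ring below 0.02 m/s); the robot touches nothing.
It fails at once if the lever is lowered while the cap is not on the clamp ring (value of joint lever above 0.2 rad and distance between cap and clamp_ring above 0.03 m).
It fails at once if another thing on the bench is moved more than 3 cm (distance of any of puck, jar, bottle, beaker, screwdriver, mouse from where it was at the start of the episode above 0.03 m).
Of ring_large, ring_medium, ring_small only 1 to 3 are there at a start; the rules pass over those that are not, and their reading is None.
At some moment in a run one of ring_large, ring_medium, ring_small may be knocked a few centimetres aside while the robot is not near it.
Once in a run the grip may slacken for a moment while it holds something.
It also fails if it takes over 210 s, if anything falls off the work surface, if the arm or the gripper's body presses on something with over 40 N, if the wrist force passes 120 N, or if a joint passes its speed limit or range.

## Working session

There is one attempt and no reset: what is moved stays moved. The work goes in short steps, each a Python script; the robot and the scene stay as the last script left them, time stands still between calls to the robot, and variables do not carry over. Pictures are saved under pics/ and viewed, at most 14 in all, crops included, and the job is handed in when it is done.

```bash
ls; mkdir -p pics; python3 - <<'E'
from bench import *
import cv2,numpy as np
for n in ("scene","top","wrist"):
    im=get_image(n); cv2.imwrite(f"pics/{n}0.png",im[:,:,::-1])
    c=get_calibration(n); print(n,{k:np.round(v,3).tolist() for k,v in c.items()})
print(manip.current_t(),manip.current_eef_rot(),manip.tip_extent)
E
```

```text
pics
scene {'fx': 382.685, 'fy': 382.685, 'cx': 315.807, 'cy': 199.114, 'D': [-0.053, 0.0, 0.0, 0.0, 0.0], 'extrinsics': [[-0.441, 0.558, -0.703, 1369.022], [0.898, 0.283, -0.338, 326.185], [0.01, -0.78, -0.626, 833.27], [0.0, 0.0, 0.0, 1.0]]}
top {'fx': 427.922, 'fy': 427.922, 'cx': 317.21, 'cy': 196.248, 'D': [-0.045, 0.0, 0.0, 0.0, 0.0], 'extrinsics': [[-0.018, -0.996, 0.084, 425.305], [-1.0, 0.018, -0.004, -53.73], [0.002, -0.085, -0.996, 1451.664], [0.0, 0.0, 0.0, 1.0]]}
wrist {'fx': 312.8, 'fy': 312.8, 'cx': 324.33, 'cy': 205.405, 'D': [-0.06, 0.0, 0.0, 0.0, 0.0], 'mount': [[-0.0, -0.945, -0.326, 84.537], [1.0, -0.001, 0.001, 0.465], [-0.001, -0.326, 0.945, -119.006], [0.0, 0.0, 0.0, 1.0]]}
0.15 [[ 9.22311425e-01  3.86447283e-01 -3.63571577e-04]
 [ 3.86447448e-01 -9.22311164e-01  6.97869613e-04]
 [-6.56363090e-05 -7.84154426e-04 -9.99999690e-01]] 25.0
```

View pics/top0.png

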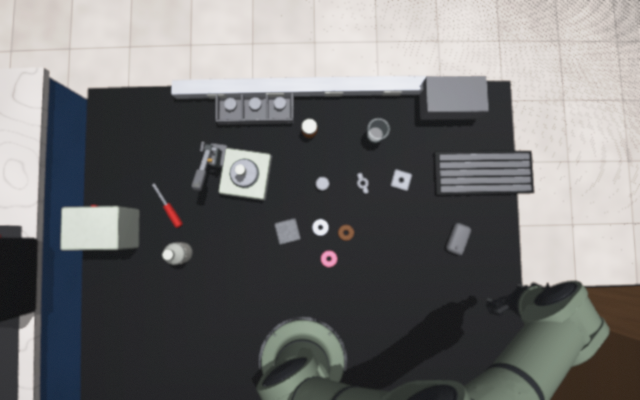

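View pics/scene0.png

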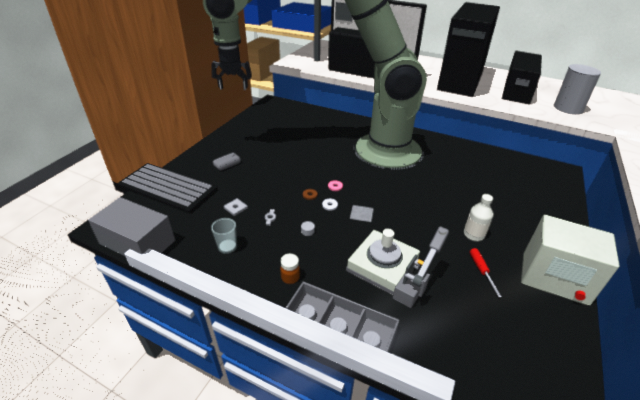

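The top view shows the lift at (244,173) with its lever to the left, and the mat at (288,231). There is one white plain ring at (320,227), with brown (346,232) and pink (329,258) look-alikes beside it. The puck is at (322,183), the clamp ring at (363,183) and the support plate at (401,179). The scene view agrees.

```bash
cat > h.py <<'E'
from bench import *
import numpy as np, cv2
def R(a):
    c,s=np.cos(a),np.sin(a); return np.array([[c,s,0],[s,-c,0],[0,0,-1.]])
def pose(cam):
    c=get_calibration(cam)
    if cam!="wrist": return np.array(c["extrinsics"])
    T=np.eye(4); T[:3,:3]=manip.current_eef_rot(); T[:3,3]=manip.current_eef_pos(); return T@np.array(c["mount"])
def rays(cam,uv,T):
    c=get_calibration(cam); K=np.array([[c["fx"],0,c["cx"]],[0,c["fy"],c["cy"]],[0,0,1]])
    p=cv2.undistortPoints(np.array(uv,float).reshape(-1,1,2),K,np.array(c["D"]))[:,0]
    return T[:3,3],np.c_[p,np.ones(len(p))]@T[:3,:3].T
def at_z(cam,uv,T,z):
    o,d=rays(cam,uv,T); return o+d*((z-o[2])/d[:,2])[:,None]
def tri(obs):  # [(cam,uv,T)] -> point, rms
    A=np.zeros((3,3));b=np.zeros(3);l=[]
    for cam,uv,T in obs:
        o,d=rays(cam,uv,T); d=d[0]/np.linalg.norm(d[0]); P=np.eye(3)-np.outer(d,d); A+=P;b+=P@o;l.append((o,P))
    x=np.linalg.solve(A,b); return x,np.sqrt(np.mean([np.sum((P@(x-o))**2) for o,P in l]))
def proj(cam,X,T):
    c=get_calibration(cam); K=np.array([[c["fx"],0,c["cx"]],[0,c["fy"],c["cy"]],[0,0,1]])
    Ti=np.linalg.inv(T); return cv2.projectPoints(np.array(X,float).reshape(-1,1,3),cv2.Rodrigues(Ti[:3,:3])[0],Ti[:3,3],K,np.array(c["D"]))[0][:,0]
def over(p,z,yaw,look_h=0):  # put TCP so that the wrist camera is centred on p (height look_h)
    m=np.array(get_calibration("wrist")["mount"]); cz=z-m[2,3]-look_h; off=m[0,3]+m[0,2]/m[2,2]*cz
    r=R(yaw); q=np.array([p[0],p[1],z])-r[:,0]*off; q[2]=z; manip.movep(q,r)
E
python3 - <<'E'
from h import *
for n in ("top","scene"):
    get_image(n);T=pose(n)
    for k in ["lift","post_foot","lever_hinge","button_top","support","ring_large","ring_medium","ring_small","clamp_ring","cap","mat","puck","jar","bottle","beaker","mouse"]:
        z={"post_foot":70,"lever_hinge":85,"button_top":168,"cap":94}.get(k,0)
        for m in mark_of(k,n)[:3]:
            if m["score"]>.25: print(n,k,round(m["score"],2),np.round(m["uv"]),np.round(at_z(n,[m["uv"]],T,z)[0]))
E
```

```text
top lift 0.75 [245. 176.] [623. 187.   0.]
top lift 0.65 [324. 183.] [593. -81.   0.]
top post_foot 0.95 [242. 173.] [622. 185.  70.]
top lever_hinge 0.66 [213. 146.] [711. 277.  85.]
top support 0.56 [399. 180.] [ 599. -340.    0.]
top ring_large 0.55 [402. 182.] [ 592. -352.    0.]
top ring_medium 0.6 [341. 227.] [ 443. -139.    0.]
top ring_medium 0.49 [322. 226.] [447. -72.   0.]
top ring_medium 0.45 [332. 259.] [ 337. -103.    0.]
top clamp_ring 0.43 [362. 181.] [ 599. -212.    0.]
top cap 0.47 [242. 172.] [623. 181.  94.]
top cap 0.32 [321. 183.] [583. -71.  94.]
top mat 0.59 [288. 232.] [430.  43.   0.]
top puck 0.6 [319. 181.] [601. -65.   0.]
top jar 0.75 [310. 133.] [767. -40.   0.]
top bottle 0.88 [182. 252.] [366. 403.   0.]
top beaker 0.92 [376. 133.] [ 763. -267.    0.]
top beaker 0.34 [311. 131.] [773. -42.   0.]
top beaker 0.33 [360. 181.] [ 597. -206.    0.]
top mouse 0.7 [456. 241.] [ 388. -527.    0.]
scene lift 0.82 [385. 267.] [624. 189.   0.]
scene post_foot 0.74 [386. 249.] [623. 182.  70.]
scene post_foot 0.55 [309. 232.] [656. -39.  70.]
scene lever_hinge 0.92 [419. 281.] [704. 294.  85.]
scene support 0.69 [235. 209.] [ 603. -346.    0.]
scene ring_medium 0.69 [326. 204.] [443. -82.   0.]
scene ring_medium 0.48 [312. 195.] [ 421. -145.    0.]
scene clamp_ring 0.53 [268. 220.] [ 601. -216.    0.]
scene cap 0.7 [386. 240.] [614. 178.  94.]
scene mat 0.75 [266. 220.] [ 603. -220.    0.]
scene mat 0.68 [359. 214.] [439.  38.   0.]
scene mat 0.26 [384. 251.] [563. 166.   0.]
scene puck 0.5 [308. 234.] [600. -68.   0.]
scene jar 0.66 [292. 278.] [776. -28.   0.]
scene bottle 0.95 [474. 237.] [379. 402.   0.]
scene beaker 0.67 [228. 248.] [ 763. -255.    0.]
scene beaker 0.46 [384. 269.] [630. 189.   0.]
scene beaker 0.31 [385. 251.] [561. 168.   0.]
scene mouse 0.84 [226. 166.] [ 405. -527.    0.]
```

```bash
cat >> h.py <<'E'
def views(things,p,z,yaw,look_h=0,sh=40,tag=None):
    """two wrist views; things: {name: (xyz guess)}; returns {name:(tri point,rms,[masks+T])}"""
    obs={k:[] for k in things}; reg={k:[] for k in things}
    for i,s in enumerate((-sh,sh)):
        over(np.array(p[:2])+s*R(yaw)[:2,1],z,yaw,look_h); manip.sleep(.15); T=pose("wrist"); im=get_image("wrist")
        if tag: cv2.imwrite(f"pics/{tag}{i}.png",im[:,:,::-1])
        for k,g in things.items():
            e=proj("wrist",g,T)[0]
            c=[m for m in mark_of(k,"wrist") if np.hypot(*(m["uv"]-e))<35 and m["score"]>.2]
            if c: obs[k].append(("wrist",min(c,key=lambda m:np.hypot(*(m["uv"]-e)))["uv"],T))
            c=[m for m in regions_of(k,"wrist") if np.hypot(*(m["uv"]-e))<45 and m["score"]>.2]
            if c: reg[k].append((min(c,key=lambda m:np.hypot(*(m["uv"]-e))),T))
    return {k:((tri(obs[k]) if len(obs[k])>1 else (np.full(3,np.nan),len(obs[k])))+(reg[k],)) for k in things}
def outline(m,T,z):  # mask contour on plane z -> world pts
    c=max(cv2.findContours(m["mask"].astype(np.uint8),0,1)[0],key=len)[:,0].astype(float)
    return at_z("wrist",c,T,z)[:,:2].astype(np.float32)
def report(r,z):
    for k,(p,e,reg) in r.items():
        print(k,"tri",np.round(p,1),"rms",np.round(e,1))
        if len(reg)>1: x,e=tri([("wrist",m["uv"],T) for m,T in reg]); print("   maskuv tri",np.round(x,1),round(e,1))
        for m,T in reg:
            o=outline(m,T,z.get(k,5)); (cx,cy),s,a=cv2.minAreaRect(o); print("   rect",round(cx,1),round(cy,1),np.round(s,1),round(a,1),"score",round(m["score"],2))
E
python3 - <<'E'
from h import *
r=views({"support":(601,-343,0),"clamp_ring":(600,-214,0)},(600,-280),230,0,0,30,"a"); report(r,{"support":10,"clamp_ring":10})
r=views({"ring_medium":(445,-76,0),"mat":(433,41,0)},(440,-20),220,0,0,30,"b"); report(r,{"ring_medium":10,"mat":0})
r=views({"post_foot":(622,184,70),"cap":(620,182,94),"lever_hinge":(708,285,85),"button_top":(570,290,168)},(620,220),270,0,80,30,"c"); report(r,{"cap":136})
print(manip.current_t())
ims=[cv2.imread(f"pics/{k}0.png") for k in "abc"]; cv2.imwrite("pics/m.png",cv2.resize(np.vstack([np.hstack(ims[:2]),np.hstack([ims[2],cv2.imread("pics/c1.png")])]),(800,500),interpolation=3))
E
```

```text
support tri [ 608.7 -340.4   21.9] rms 0.1
   maskuv tri [ 620.8 -336.9   56.3] 2.2
   rect 600.4 -344.1 [59.  59.3] 72.6 score 0.58
   rect 601.1 -344.9 [58.1 59. ] 72.4 score 0.74
clamp_ring tri [ 599.2 -216.6   17.5] rms 2.3
   maskuv tri [ 606.7 -217.7   20.4] 0.1
   rect 592.5 -214.6 [68.4 34.1] 1.1 score 0.88
   rect 592.7 -214.0 [35.7 68. ] 88.5 score 0.89
ring_medium tri [445.4 -70.9  -4.1] rms 0.3
   maskuv tri [443.  -70.2 -23.4] 1.1
   rect 444.9 -66.2 [51.8 50.1] 62.3 score 0.67
   rect 445.8 -67.2 [51.6 51.1] 0.0 score 0.91
mat tri [427.   45.5 -10.2] rms 0.9
   maskuv tri [438.1  42.8  13.5] 0.3
   rect 432.4 44.7 [71.4 70.8] 13.8 score 0.88
   rect 432.7 45.2 [71.7 71.3] 12.5 score 0.72
post_foot tri [628.4 181.6  76.1] rms 0.2
   rect 607.9 179.9 [ 99.1 102.1] 2.2 score 0.94
cap tri [624.2 180.5  92.3] rms 0.7
   maskuv tri [622.6 179.8 107.7] 0.1
   rect 632.7 184.6 [42.8 29.9] 24.3 score 0.86
   rect 631.2 182.0 [41.7 29.4] 1.7 score 0.74
lever_hinge tri [702.  292.3  66.7] rms 0.0
button_top tri [594.3 302.9 177. ] rms 0.8
10.2167
```

View pics/m.png

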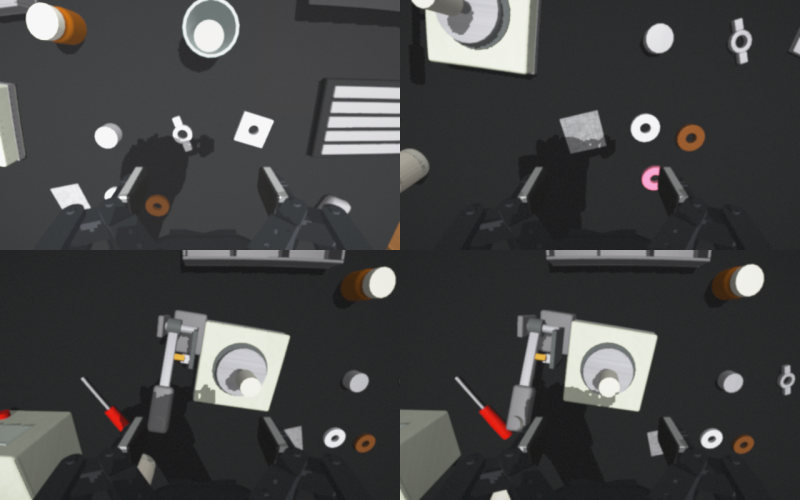

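The montage shows the support, the clamp ring, and one white ring of about 51 mm, which is the medium one. It also shows the lift with its cap, and the lever pointing toward the robot. The triangulated heights are noisy, so I'll fit model silhouettes to the masks over two wider views.

```bash
cat >> h.py <<'E'
from scipy.optimize import minimize
def cyl(r,h): 
    a=np.linspace(0,2*np.pi,40,endpoint=False); return np.array([[r*np.cos(t),r*np.sin(t),z] for z in (0,h) for t in a])
def box(a,b,h): return np.array([[x,y,z] for x in (-a/2,a/2) for y in (-b/2,b/2) for z in (0,h)])
MODEL={"cap":[cyl(15,42)],"ring_large":[cyl(31,10)],"ring_medium":[cyl(26,10)],"ring_small":[cyl(21,10)],"support":[box(56,56,10)],"clamp_ring":[cyl(18,10),box(70,14,10)],"mat":[box(70,70,.1)]}
def fit(name,reg,g,yaw=0,fixz=None):
    ms=[]
    for m,T in reg:
        c=cv2.findContours(m["mask"].astype(np.uint8),0,1)[0]; a=np.zeros((1600,2560),np.uint8)
        b=np.zeros((400,640),np.uint8); cv2.drawContours(b,[max(c,key=cv2.contourArea)],-1,1,-1)
        ms.append((cv2.resize(b,(1280,800),interpolation=0),T))
    def cost(p):
        c,s=np.cos(p[2]),np.sin(p[2]); Rz=np.array([[c,-s,0],[s,c,0],[0,0,1]]); z=p[3] if fixz is None else fixz; J=0
        for m,T in ms:
            a=np.zeros_like(m)
            for part in MODEL[name]:
                uv=proj("wrist",part@Rz.T+[p[0],p[1],z],T)*2+.5
                cv2.fillConvexPoly(a,cv2.convexHull(np.round(uv*16).astype(np.int32)),1,cv2.LINE_8,4)
            J+=1-np.sum(a&m)/max(np.sum(a|m),1)
        return J/len(ms)
    x0=np.array([g[0],g[1],yaw,g[2]]); best=None
    for _ in range(2):
        sim=np.vstack([x0]+[x0+d for d in np.diag([6,6,.3,8])]); best=minimize(cost,x0,method="Nelder-Mead",options=dict(initial_simplex=sim,xatol=.05,fatol=1e-4,maxiter=250)); x0=best.x
    return best.x,best.fun   # x,y,yaw,z ; 1-IoU
def look(name,g,z,yaw=0,gy=0,sh=50,fixz=None,tag=None,dx=0):
    reg=[]
    for i,s in enumerate((-sh,sh)):
        over(np.array(g[:2])+R(yaw)[:2]@[dx,s,0],z,yaw,g[2]); manip.sleep(.15); T=pose("wrist"); im=get_image("wrist")
        if tag: cv2.imwrite(f"pics/{tag}{i}.png",im[:,:,::-1])
        e=proj("wrist",g,T)[0]; c=[m for m in regions_of(name,"wrist") if np.hypot(*(m["uv"]-e))<50 and m["score"]>.2]
        if c: reg.append((min(c,key=lambda m:np.hypot(*(m["uv"]-e))),T))
    if not reg: return None
    f=fit(name,reg,g,gy,fixz); print(name,len(reg),"x y yaw z",np.round(f[0],2),"1-IoU",round(f[1],3)); return f[0]
E
python3 - <<'E'
from h import *
look("cap",(622,181,94),230,tag="cap",sh=60)
look("ring_medium",(445,-69,0),200,sh=60)
look("mat",(433,43,0),200,gy=.22,sh=40)
look("clamp_ring",(594,-214,0),200,sh=60,tag="cl")
look("support",(601,-344,0),200,gy=-.3,sh=60)
cv2.imwrite("pics/top1.png",get_image("top")[:,:,::-1])
cv2.imwrite("pics/m2.png",cv2.resize(np.vstack([np.hstack([cv2.imread(f"pics/{k}{i}.png") for i in (0,1)]) for k in ("cap","cl")]),(800,500),interpolation=3))
print(manip.current_t())
E
```

```text
cap 2 x y yaw z [6.2566e+02 1.8179e+02 3.0000e-02 9.3220e+01] 1-IoU 0.052
ring_medium 2 x y yaw z [ 4.8767e+02 -8.1640e+01 -3.5000e-01 -3.3700e+00] 1-IoU 0.047
mat 2 x y yaw z [4.3383e+02 4.4470e+01 2.4000e-01 3.5500e+00] 1-IoU 0.02
clamp_ring 2 x y yaw z [ 5.9115e+02 -2.1368e+02  3.3000e-01 -5.1000e-01] 1-IoU 0.065
support 2 x y yaw z [ 6.0031e+02 -3.4521e+02 -2.9000e-01  1.5200e+00] 1-IoU 0.027
18.6
```

View pics/m2.png

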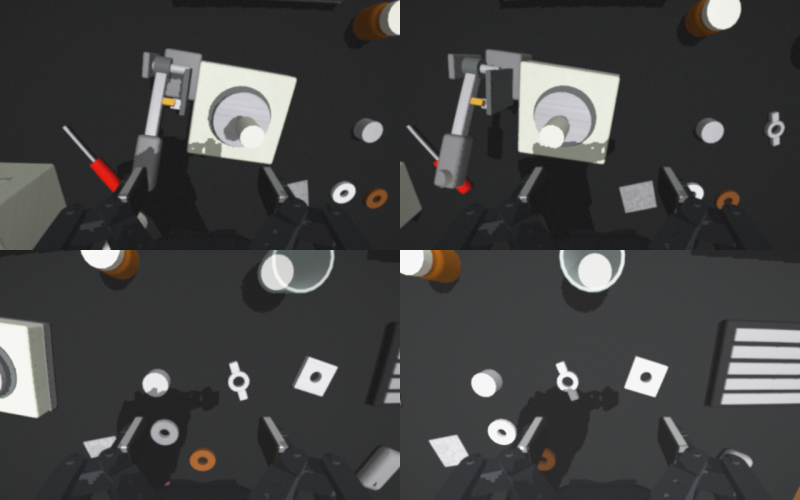

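View pics/top1.png

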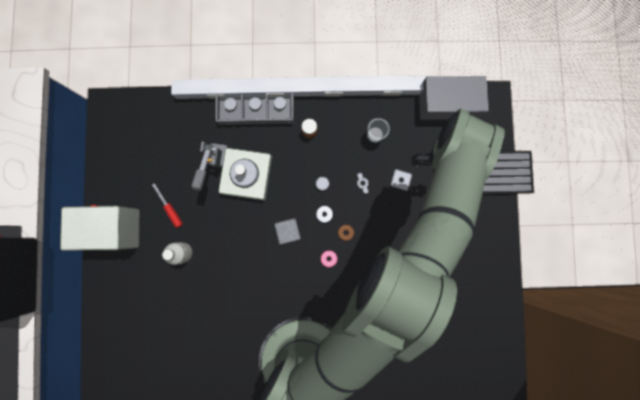

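The top view shows the ring has been knocked to (324,214), which matches the fit at (487.7,−81.6). No other plain rings are on the bench. Next I take the cap off and put it on the mat.

```bash
cat >> h.py <<'E'
def up(z=230):
    p=manip.current_eef_pos(); p[2]=z; manip.servo_line(p,velocity=250)
def st(s): print(s,"t",round(manip.current_t(),1),"pos",np.round(manip.current_eef_pos(),1),"w",round(manip.current_gripper_width(),1),"ff",round(float(np.max(manip.current_finger_force())),1),"F",np.round(manip.current_force(),1))
E
python3 - <<'E'
from h import *
r=R(0); up(240)
manip.movep([625.6,181.8,240],r); manip.command_gripper(60)
manip.servo_line([625.6,181.8,130],velocity=120,force_limit=10); manip.command_gripper(10,50); st("cap")
manip.servo_line([625.6,181.8,240],velocity=120); st("up")
manip.movep([433.8,44.5,150],r); st("over mat")
manip.servo_line([433.8,44.5,60],velocity=120); print(manip.servo_line([433.8,44.5,30],velocity=30,force_limit=6)); st("down")
manip.command_gripper(60); up(230); st("rel")
look("cap",(434,44.5,0),200,sh=60)
E
```

```text
cap t 22.8 pos [625.9 181.9 130.7] w 28.7 ff 48.8 F [-1.3 -0.1  6.7]
up t 23.9 pos [625.3 181.7 239.2] w 28.8 ff 49.2 F [-0.5  0.5 -0.3]
over mat t 24.9 pos [435.1  45.2 150.3] w 28.4 ff 49.3 F [-0.3  0.3 -1.2]
True
down t 26.5 pos [433.9  44.6  36.3] w 28.7 ff 49.6 F [0.4 0.  2.3]
rel t 27.9 pos [433.1  44.3 229.1] w 60.1 ff 0.0 F [ 1.2  0.  -0.3]
cap 2 x y yaw z [ 4.3314e+02  4.3650e+01  3.4000e-01 -3.5500e+00] 1-IoU 0.102
```

```bash
python3 - <<'E'
from h import *
obs=[];c=[]
for i,(dx,s) in enumerate(((0,-60),(0,60),(-50,0))):
    over([625+dx,182+s],230,0,80); manip.sleep(.15); T=pose("wrist"); im=get_image("wrist"); m=mark_of("post_foot","wrist")[0]
    obs.append(("wrist",m["uv"],T)); print(m["score"],np.round(m["uv"],1),np.round(at_z("wrist",[m["uv"]],T,70)[0],1))
    top=proj("wrist",[[625.5,181.8,128],[625.5,181.8,70]],T); print(np.round(top))
    a=im[:,:,::-1].copy()
    for z,r in ((70,43),(70,8),(116,8),(128,5)):
        q=proj("wrist",cyl(r,0)[:40]+[625.5,181.8,z],T); cv2.polylines(a,[np.round(q*8).astype(int)],1,(0,0,255),1,cv2.LINE_AA,3)
    u,v=map(int,top.mean(0)); c.append(cv2.resize(a[v-60:v+60,u-65:u+65],None,fx=2,fy=2,interpolation=cv2.INTER_CUBIC))
print(tri(obs)); cv2.imwrite("pics/post.png",np.hstack(c))
E
```

```text
0.82 [258.3 199.1] [627.4 182.2  70. ]
[[244. 225.]
 [259. 201.]]
0.65 [387.2 199.7] [627.5 180.9  70. ]
[[400. 225.]
 [386. 202.]]
0.79 [324.7 149. ] [625.1 181.7  70. ]
[[325. 161.]
 [325. 149.]]
(array([626.73906802, 181.59455596,  70.34027104]), np.float64(1.223139141852368))
```

View pics/post.png

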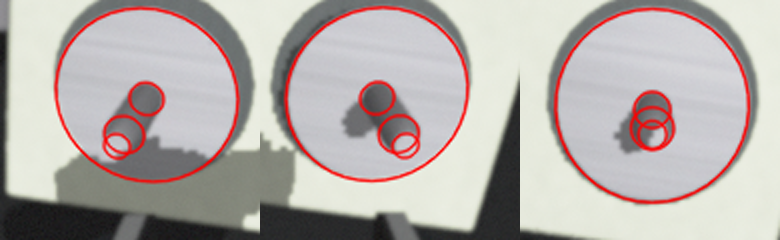

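The overlay at (625.5,181.8) matches the platform rim and the post in all three views. Next, the support plate.

```bash
cat >> h.py <<'E'
POST=np.array([625.5,181.8])
def pick(p,yaw,w,F=45,o=14):
    r=R(yaw); manip.movep([p[0],p[1],120],r); manip.command_gripper(min(w+o,84))
    manip.servo_line([p[0],p[1],45],velocity=150)
    hit=manip.servo_line([p[0],p[1],20],velocity=25,force_limit=5); z=manip.current_eef_pos()[2]; st(f"touch {hit}")
    z=max(z,20)+2.5; manip.servo_line([p[0],p[1],z],velocity=50); manip.command_gripper(max(w-15,2),F); st("grip")
    z=manip.current_eef_pos()[2]; manip.servo_line([p[0],p[1],z+60],velocity=120); st("lifted"); return z
def place(zp,base,yaw,w):
    """underside of part was at 0 with TCP at zp; put it on height base"""
    r=R(yaw); up(zp+160); manip.movep([*POST,zp+160],r); manip.servo_line([*POST,zp+132],velocity=100); st("above")
    if manip.current_gripper_width()<w-6: print("LOST"); return
    hit=manip.servo_line([*POST,zp+base-3],velocity=40,force_limit=12); st(f"down {hit} expect z {zp+base:.1f}")
E
python3 - <<'E'
from h import *
zp=pick((600.3,-345.2),-.29,56); place(zp,70,-.29,56); print(zp)
E
```

```text
touch False t 35.9 pos [ 600.4 -345.3   20.1] w 70.2 ff 0.0 F [-0.5  0.   0.7]
grip t 36.5 pos [ 600.4 -345.3   23.1] w 54.5 ff 47.7 F [-2.   1.2  6.4]
lifted t 37.1 pos [ 600.  -345.    82.6] w 54.7 ff 47.8 F [-0.7  0.4 -1.3]
above t 40.0 pos [625.5 181.5 154.8] w 54.7 ff 47.9 F [-0.5 -0.5 -0.5]
down True expect z 93.1 t 41.4 pos [625.5 181.8  93. ] w 54.8 ff 48.9 F [-2.  -1.2  7.9]
23.077916387247512
```

```bash
python3 - <<'E'
from h import *
manip.command_gripper(72); st("rel"); up(230)
a=look("support",(625.5,181.8,70),230,gy=-.29,sh=60,tag="s")
a=look("ring_medium",(487.7,-81.6,0),200,sh=60)
if a is not None and abs(a[3])<8: zp=pick(a[:2],0,52); place(zp,80,0,52); print(zp)
E
```

```text
rel t 41.8 pos [624.9 181.6  92. ] w 72.0 ff 0.0 F [0.5 0.  0.3]
support 2 x y yaw z [ 6.2517e+02  1.8141e+02 -3.0000e-01  7.1920e+01] 1-IoU 0.022
ring_medium 2 x y yaw z [486.93 -81.7    0.53  -3.39] 1-IoU 0.057
touch False t 48.2 pos [487.  -81.7  20.1] w 66.4 ff 0.0 F [-0.6 -0.1  0.1]
grip t 48.8 pos [487.  -81.7  23. ] w 49.2 ff 44.7 F [-2.6  0.5 12.5]
lifted t 49.4 pos [486.8 -81.7  82.6] w 49.1 ff 46.8 F [ 0.8  0.7 -1.8]
above t 51.6 pos [625.4 181.2 154.8] w 49.1 ff 46.8 F [ 0.3  0.7 -0.7]
down True expect z 103.0 t 52.8 pos [625.4 181.8 103. ] w 49.2 ff 47.8 F [-1.7 -0.5  8.1]
22.99647887365527
```

```bash
sed -i 's/max(z,20)+2.5/max(z,24 if w<45 else 20)+2.5/' h.py; python3 - <<'E'
from h import *
manip.command_gripper(66); st("rel"); up(230)
look("ring_medium",(625.5,181.8,80),230,sh=60,tag="r")
a=look("clamp_ring",(591.2,-213.7,0),200,gy=.33,sh=60)
if a is not None and abs(a[3])<8: zp=pick(a[:2],a[2],36); place(zp,90,a[2],36); print(zp)
E
```

```text
rel t 53.1 pos [624.9 181.6 102.1] w 65.9 ff 0.0 F [-0.3  0.3  0.9]
ring_medium 2 x y yaw z [6.2551e+02 1.8117e+02 4.0000e-02 7.7210e+01] 1-IoU 0.058
clamp_ring 2 x y yaw z [ 5.9106e+02 -2.1391e+02  3.3000e-01 -5.7000e-01] 1-IoU 0.074
touch True t 59.5 pos [ 590.9 -213.8   22.1] w 50.2 ff 4.9 F [-2.6 -0.   9.7]
grip t 60.1 pos [ 591.  -213.9   26.6] w 32.9 ff 44.5 F [-3.   1.3  5.7]
lifted t 60.7 pos [ 590.8 -213.9   86.2] w 32.9 ff 44.8 F [-0.3 -0.4 -0.2]
above t 63.2 pos [625.5 181.4 158.3] w 33.1 ff 44.8 F [-0.6 -0.5 -0.8]
down True expect z 116.6 t 64.2 pos [625.3 181.8 116.4] w 33.0 ff 45.7 F [-2.  -0.9  9. ]
26.605983886538674
```

```bash
python3 - <<'E'
from h import *
manip.command_gripper(50); st("rel"); up(230)
look("clamp_ring",(625.5,181.8,90),230,gy=.33,sh=60,tag="k")
look("cap",(433.8,44.5,0),200,sh=60,fixz=0,tag="q")
r=R(0); p=[433.8,44.5]
manip.movep([*p,130],r); manip.command_gripper(60); manip.servo_line([*p,36.3],velocity=100,force_limit=10); manip.command_gripper(10,50); st("cap")
z=manip.current_eef_pos()[2]; manip.servo_line([*p,z+130],velocity=150); st("lift"); up(z+150)
manip.movep([*POST,z+150],r); manip.servo_line([*POST,z+133],velocity=100); st("above"); print("z",z)
cv2.imwrite("pics/kq.png",np.hstack([cv2.resize(cv2.imread(f"pics/{k}.png"),(400,250)) for k in("k0","q0")]))
E
```

```text
rel t 64.5 pos [624.9 181.6 115.5] w 50.1 ff 0.0 F [-0.5  0.4 -0.5]
clamp_ring 2 x y yaw z [6.2577e+02 1.8144e+02 3.2000e-01 8.9310e+01] 1-IoU 0.082
cap 2 x y yaw z [ 4.3407e+02  4.3910e+01 -4.0000e-02  9.9400e+00] 1-IoU 0.063
cap t 70.6 pos [434.1  44.5  36.9] w 28.5 ff 48.3 F [-1.6 -0.3 11.7]
lift t 71.6 pos [433.4  44.4 166.2] w 28.4 ff 49.2 F [ 1.3  0.4 -0.7]
above t 73.1 pos [625.  181.  169.7] w 28.5 ff 49.4 F [-0.1  0.6  0.1]
z 36.85444432340669
```

View pics/kq.png

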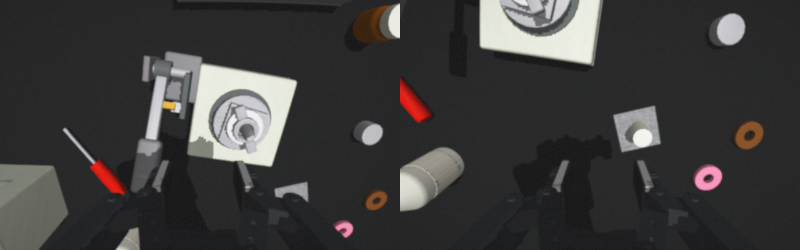

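The view shows the clamp ring on the stack around (247,128). The cap was standing on the mat at (642,137) and is now held. I lower it onto the post.

```bash
python3 - <<'E'
from h import *
z=36.85
print(manip.servo_line([*POST,z+97],velocity=40,force_limit=12)); st(f"down exp {z+100}")
manip.command_gripper(60); st("rel"); up(240)
look("cap",(625.5,181.8,100),240,sh=60)
obs=[];c=[];things=("lever_hinge","button_top")
O={k:[] for k in things}
for i,(dx,s) in enumerate(((0,-50),(60,60))):
    over([620+dx,270+s],280,0,120); manip.sleep(.15); T=pose("wrist"); im=get_image("wrist"); cv2.imwrite(f"pics/l{i}.png",im[:,:,::-1])
    for k in things:
        for m in mark_of(k,"wrist")[:1]: O[k].append(("wrist",m["uv"],T)); print(k,round(m["score"],2),np.round(m["uv"],1))
for n in ("scene","top"):
    T=pose(n); im=get_image(n); cv2.imwrite(f"pics/{n}2.png",im[:,:,::-1])
    for k in things:
        for m in mark_of(k,n)[:1]: O[k].append((n,m["uv"],T)); print(n,k,round(m["score"],2),np.round(m["uv"],1))
for k in things: print(k,tri(O[k]))
cv2.imwrite("pics/l.png",cv2.resize(np.vstack([np.hstack([cv2.imread(f"pics/l{i}.png") for i in (0,1)]),np.hstack([cv2.resize(cv2.imread("pics/scene2.png")[180:320,330:550],(640,400)),cv2.resize(cv2.imread("pics/top2.png")[110:210,150:310],(640,400))])]),(800,500),interpolation=3))
E
```

```text
True
down exp 136.85 t 73.9 pos [625.3 181.7 136.5] w 28.7 ff 50.4 F [-1.8 -1.7 11. ]
rel t 74.3 pos [625.  181.6 135.8] w 59.8 ff 0.0 F [ 0.3 -0.3 -0.7]
cap 2 x y yaw z [6.2475e+02 1.8152e+02 9.0000e-02 9.8930e+01] 1-IoU 0.057
lever_hinge 0.73 [247.9 114.5]
button_top 0.58 [217.6 261.1]
lever_hinge 0.64 [363.  172.4]
button_top 0.63 [345.6 319.6]
scene lever_hinge 0.58 [418.5 278.6]
top lever_hinge 0.47 [211.7 146.4]
lever_hinge (array([704.97195366, 287.72142863,  91.21944016]), np.float64(5.363444634689901))
button_top (array([586.24049134, 308.7945464 , 166.17910702]), np.float64(0.20268565818515805))
```

View pics/l.png

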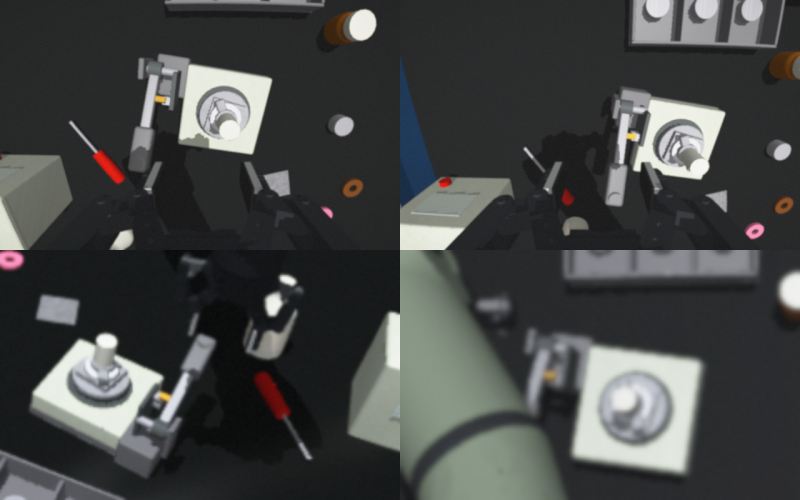

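The cap is down on the clamp ring and the lever is still raised, with its grip at (616,190) in the second view. I still need the lift's yaw to place the button, so I'll take it from the housing's top face.

```bash
python3 - <<'E'
from h import *
im=cv2.imread("pics/l1.png"); T=pose("wrist")
hsv=im.astype(int); b,g,r=hsv[...,0],hsv[...,1],hsv[...,2]
m=((g-b>6)&(r-b>-2)&(abs(r-g)<25)&(g>90)).astype(np.uint8)
n,l,s,c=cv2.connectedComponentsWithStats(m); u=proj("wrist",[625.5,181.8,50],T)[0]
i=min(range(1,n),key=lambda i:-s[i,4]*(np.hypot(*(c[i]-u))<60)); print(s[i],c[i],u)
pts=np.argwhere(l==i)[:,::-1].astype(float); w=at_z("wrist",pts,T,50)[:,:2].astype(np.float32)
q=cv2.minAreaRect(w); print(q)
for psi in (-.16,-.20,-.24): 
    M=np.array([[np.cos(psi),-np.sin(psi)],[np.sin(psi),np.cos(psi)]]); hg=POST+M@[60,120]; th=.45
    P=lambda d,n,y=0:np.r_[POST+M@[60-d*np.cos(th)+n*np.sin(th),120+y],85+d*np.sin(th)+n*np.cos(th)]
    print(psi,"hinge",np.round(hg,1),"button",np.round(P(143,24),1))
    a=im.copy()
    for L in ([P(90,12,14),P(155,12,14),P(155,12,-14),P(90,12,-14)],[P(143+10*np.cos(t),24,10*np.sin(t)) for t in np.linspace(0,6.3,20)],[np.r_[POST+M@v,50] for v in np.array([[75,75],[75,-75],[-75,-75],[-75,75]])]):
        cv2.polylines(a,[np.round(proj("wrist",L,T)*8).astype(int)],1,(0,0,255),1,cv2.LINE_AA,3)
    cv2.imwrite(f"pics/o{psi}.png",cv2.resize(a[110:340,290:590],(390,300),interpolation=2))
cv2.imwrite("pics/o.png",np.hstack([cv2.imread(f"pics/o{p}.png") for p in (-.16,-.24)]))
E
```

```text
[ 370  156  151  132 8358] [445.08363245 215.23079684] [444.81820542 228.76762532]
((627.928955078125, 182.17276000976562), (163.8981170654297, 154.5790557861328), 80.82733917236328)
-0.16 hinge [703.9 290.7] button [587.  309.6 168.8]
-0.2 hinge [708.1 287.5] button [592.2 311.  168.8]
-0.24 hinge [712.3 284.1] button [597.4 312.2 168.8]
```

View pics/o.png

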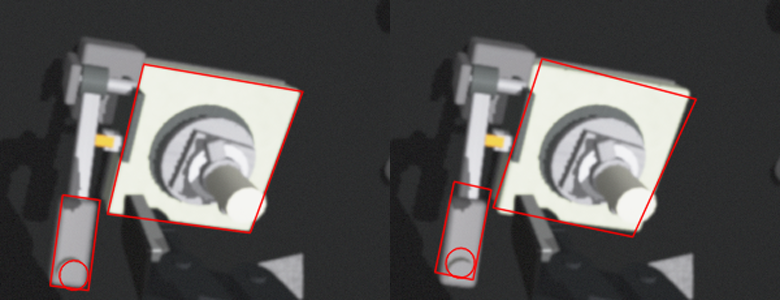

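A yaw of −0.16 fits the housing and grip. The predicted button position (587,309.6,168.8) agrees with the triangulated (586,309,166). I press and swing, with the tool tilting along with the lever.

```bash
cat >> h.py <<'E'
PSI=-.16; ex=np.array([np.cos(PSI),np.sin(PSI),0]); ey=np.array([-np.sin(PSI),np.cos(PSI),0]); ez=np.array([0,0,1.])
HG=np.r_[POST,0]+60*ex+120*ey+85*ez
def lev(th,n,d=143):  # TCP pose with closed tips at height n over lever line
    u=-np.cos(th)*ex+np.sin(th)*ez; nn=np.sin(th)*ex+np.cos(th)*ez
    z=-nn; x=-u; return HG+d*u+(n+25)*nn, np.column_stack([x,np.cross(z,x),z])
E
python3 - <<'E'
from h import *
manip.command_gripper(0,40); up(300)
for th in np.arange(.45,-.36,-.1):
    print(round(th,2),kin.solve_ik(*lev(th,18)) is not None,end=" ")
p,r=lev(.45,70); manip.movep(p,r)
p,r=lev(.45,32); manip.servo_line(p,velocity=80); st("near")
p,r=lev(.45,17); hit=manip.servo_line(p,velocity=20,force_limit=1.8); st(hit)
q=manip.current_eef_pos(); print("n at touch",(q-HG)@(-r[:,2])-25, "d",(q-HG)@(-r[:,0]))
E
```

```text
0.45 True 0.35 True 0.25 True 0.15 True 0.05 True -0.05 True -0.15 True -0.25 True -0.35 True near t 80.2 pos [601.5 307.6 199.3] w -0.1 ff 0.0 F [ 1.4 -0.1  0.3]
True t 80.8 pos [596.3 308.  188. ] w 0.2 ff 1.1 F [0.6 0.4 3.2]
n at touch 20.348287893016767 d 142.94085484968778
```

```bash
python3 - <<'E'
from h import *
p,r=lev(.45,15); print(manip.servo_line(p,velocity=20,force_limit=15)); st("pressed")
for th in np.arange(.40,-.331,-.05):
    p,r=lev(th,14.5); hit=manip.servo_line(p,r,velocity=50,force_limit=25)
    q=manip.current_eef_pos(); f=manip.current_force()
    print(round(th,2),hit,np.round(f,1))
    if hit or np.linalg.norm(f)>35: break
st("end"); T=pose("scene"); im=get_image("scene"); cv2.imwrite("pics/e.png",cv2.resize(im[160:340,320:560,::-1],(800,600)))
E
```

```text
False
pressed t 81.2 pos [594.  308.4 183.3] w -0.1 ff 2.3 F [ 1.9 -0.5  3.8]
0.4 False [-1.4  1.8  5.1]
0.35 False [-0.7  1.3  5.2]
0.3 False [-0.9  1.3  5.9]
0.25 False [-1.3  0.7  4.4]
0.2 False [-1.8  2.1  4.6]
0.15 False [-2.7  1.4  4.9]
0.1 False [-2.5  0.7  4.1]
0.05 False [-3.7  0.8  4.3]
0.0 False [-3.7  0.5  4. ]
-0.05 False [-3.4  0.4  2.5]
-0.1 False [-4.1  0.1  3.5]
-0.15 False [-3.8  0.1  3.8]
-0.2 False [-3.6 -0.1  3.5]
-0.25 False [-4.5  0.8  3.4]
-0.3 True [-12.4  -3.2  32.8]
end t 85.6 pos [559.3 313.9  84.2] w -0.1 ff 16.5 F [-12.4  -3.2  32.8]
```

View pics/e.png

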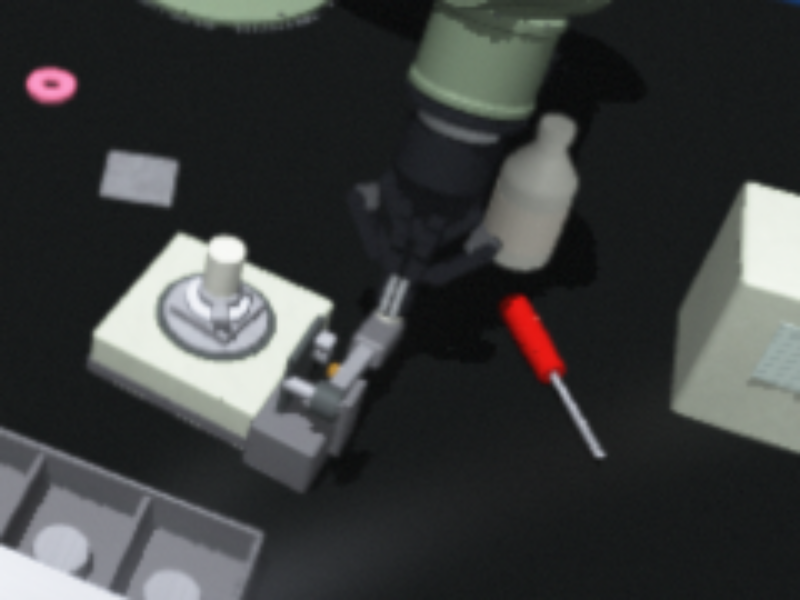

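The lever is at its stop (33 N felt) and the platform has sunk with the stack on it. I retract, check the stack, and hand in.

```bash
python3 - <<'E'
from h import *
p,r=lev(-.29,80); manip.servo_line(p,r,velocity=100); up(270)
c=look("cap",(625.5,181.8,85),240,sh=60,tag="z")
look("clamp_ring",(625.5,181.8,75),230,gy=.32,sh=60)
over([620,250],280,0,80); manip.sleep(.2); T=pose("wrist"); im=get_image("wrist")[:,:,::-1].copy(); 
from h import HG
for th in (-.30,-.24):
    u=-np.cos(th)*ex+np.sin(th)*ez; nn=np.sin(th)*ex+np.cos(th)*ez
    L=[HG+d*u+12*nn+y*ey for d,y in ((90,14),(155,14),(155,-14),(90,-14))]
    cv2.polylines(im,[np.round(proj("wrist",L,T)*8).astype(int)],1,(0,0,255) if th<-.27 else (0,255,0),1,cv2.LINE_AA,3)
cv2.imwrite("pics/fin.png",im); print(mark_of("button_top","wrist")[:1],proj("wrist",HG+0*ez+143*(-np.cos(-.3)*ex+np.sin(-.3)*ez)+24*(np.sin(-.3)*ex+np.cos(-.3)*ez),T)); st("")
E
```

```text
cap 2 x y yaw z [6.2418e+02 1.8149e+02 9.0000e-02 8.3620e+01] 1-IoU 0.058
clamp_ring 2 x y yaw z [6.2584e+02 1.8158e+02 3.3000e-01 7.4140e+01] 1-IoU 0.592
[{'uv': [271.4, 248.8], 'score': 0.68}] [[269.20212988 247.97647213]]
 t 91.4 pos [645.3 249.2 279.9] w 0.1 ff 0.0 F [ 0.1 -0.8 -0.3]
```

View pics/fin.png

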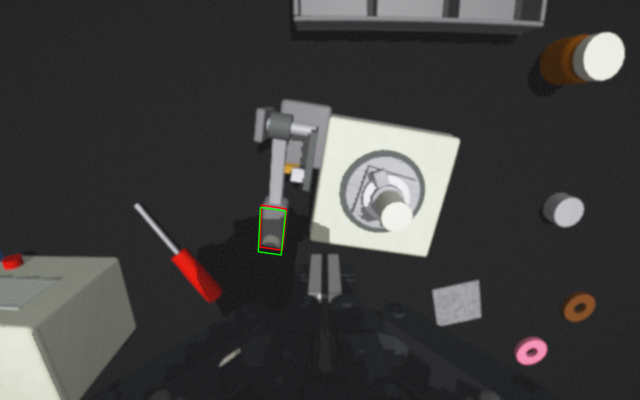

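The lever is at its stop: the button is seen at (271,249) and predicted at (269,248). The cap fits at z≈84, about 15 mm lower and on the axis, and the other things on the bench look undisturbed. Handing in.

```bash
python3 -c "
from bench import manip
print(manip.close_job())"
```

```text
the job is handed in; nothing more can be done
None
```

I loaded the lift and handed the job in at about 91 s: support plate, medium ring (the only plain ring there), clamp ring and cap are stacked on the post, and the lever is down at its stop; no verdict came back.

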